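# Back the jar carousel up to the jar that missed its lid

## Robot

A 6-joint arm with a two-finger parallel gripper is mounted at the origin on the work surface. World frame = base frame: x ahead of the robot, y to its left, z up, the work surface at z = 0. Lengths are in m, angles in rad, forces in N, time in s.
With the tool pointing down it reaches from about 0.375 to 0.925 m from the base axis. Payload 5.7 kg.
Tool frame: the origin (TCP) lies midway between the tips of the shut fingers; the grasp point (between the pads) lies 19 mm behind it; z points along the fingers, y is the line along which they close (so a half turn about z gives the same grasp; the last joint's range is limited). The gripper opens to 88 mm and grips with 3 to 60 N. Pads are 20 mm wide; open, the fingers measure 115 mm over their backs; the gripper's body (75 mm by 178 mm) begins 61 mm behind the grasp point.
Start: joints at [-1.282, 0.359, 1.51, -0, 1.272, -0.115], TCP at [0.236, -0.552, 0.223] pointing down, gripper open.
Joint ranges: [-2.97, 2.97], [-1.01, 2.36], [0.21, 2.38], [-0.96, 4.11], [0.2, 2.71], [-2.98, 2.98]. Speed limits (rad/s): [2.39, 2.39, 3.14, 3.14, 3.14, 3.14].

## Interface

Orientations are given as a rotation vector (axis times angle).
In Python, from cell import bot gives the robot as it stands.
- The arm moves only by the tool jog_arm, called after "Call:" as a command line: name --pt "numbers of a row" for each row, then --argument value for the rest. Schema: {"type":"object","properties":{"offsets":{"type":"array","items":{"type":"array","items":{"type":"number"},"minItems":7,"maxItems":7},"minItems":1,"maxItems":12},"only":{"type":"string"},"quiet":{"type":"boolean"},"lines":{"type":"string"}},"required":["offsets"],"additionalProperties":false}. offsets is a list of rows, 1 to 12 of them, each of 7 numbers: a rotation vector rx, ry, rz in rad, then dx, dy, dz in shares of the most that a row can go, 1 being 62.5 mm, then the opening from 0.0 (shut) to 1.0 (fully open); each row shifts and turns the commanded pose from where the row before left it, along the tool's axes as they then stand; what a row does not reach is not made up. A row lasts 1/8 s, in which the tool goes at most 0.0625 m and 0.188 rad, less where a joint would pass 70% of its speed; a pose out of reach is approached as far as the arm can. The fingers move at their own pace and stop on an object; the grip force is fixed at half the most. Time passes only in rows, so rows that do not move let the fingers close. The tool returns the time, the measured TCP pose, the force, the opening and the grip force at its end. only (a regular expression) keeps the lines of the reply that match it, lines (a string "A,B") keeps lines A to B, and quiet returns only ok. Input that does not fit is refused with a message, and nothing moves.
- bot.read_state(): the state, without advancing time (a new reading comes with each control period).
- bot.camera(name): name is "side" or "top"; returns a dict with "pixels" (400x640x3 uint8, red, green, blue), "fx", "fy", "cx", "cy" (pixels), "view" (4x4, takes a point from world to camera coordinates). Camera axes: x right, y up, looking along -z (the intrinsics and any distortion apply to the point x, -y, -z); pixel columns grow to the right and rows downward; lengths in m; the calibration is good to about 2 mm. A picture is of the moment at which its call begins. There is no depth.
- bot.sign_off(): hands the job in; it is judged then, once.
The state is a dict: "time_s": time; "joint_positions": joint angles; "dq": joint speeds; "joint_efforts": joint torques, N m; "tcp_pos": TCP position; "tcp_rot": TCP orientation; "force": force on the tool from outside, world axes, zero at the start; "wrist_torque": the same for the moment, N m; "width": opening from 0.0 (shut) to 1.0 (fully open); "grasp_force": force on a finger pad.
Only numpy, scipy, OpenCV 4.12 (cv2) and the standard library are available. Lean on these libraries where they do the work, as an engineer would, in place of code of your own. Each camera call takes 0.05 s, during which the arm holds its last target. There are 200 camera calls.

## Task

The hand-cranked jar carousel was wound on past a jar that never got its lid. Lift the ratchet pawl clear of the wheel by its release lever (thrown right over, it stays up), crank the wheel backward (counter-clockwise seen from above, not forward) until the lidless jar is at the forked station, then put the pawl back down, fully home in its notch. Keep the jars standing in their pockets, leave the other things on the table where they are, and let go.

Things in the scene. Friction and masses are not known exactly. Their poses are not given: they have to be found in the camera images.
- carousel: fixed base of the carousel: aluminium plate 250 x 280 x 15 mm. Origin on the table (z 0) right under the wheel's upright axis; at yaw 0 its x points away from the robot, y left. In this frame: station fork (two posts, 80 mm high) at x -115, y +-30 mm; the pawl on the -y side, its grey bracket at x 37..79, y -105..-123 mm, 77 mm high. Position and yaw vary
- wheel_top (a point): point on the wheel's axis at the top of its disc, 32 mm above the table. Steel disc of 103 mm radius with 8 white pockets 45 degrees apart (centres 62 mm from the axis, walls 10 mm high) and outside them 8 saw teeth 9 mm high at 92 mm radius, a notch between each two
- wheel (a joint): angle of the ratchet wheel, rad, 0 at the start with the pawl in a notch; grows when turned backward (counter-clockwise from above). Notch middles lie at 0, pi/4, pi/2, 3pi/4; a lowered pawl stops backward turning 0.09 past a middle; forward, from about 0.1, it rides up a tooth's sloping back. Stiff bearing (0.15 Nm): it stays where it is left. Ends at -0.8 and 3.4
- pawl (a joint): angle of the pawl and its lever, rad: 0 fully down in a notch, about 0.1 or more on top of a tooth, grows as it is lifted, 2.2 thrown over against its rest. Falls by its own weight: back down when let go below about 1.5, over to the rest when let go above about 1.75
- pawl_pad (a point): centre of the round finger pad at the end of the pawl's release lever: steel disc 22 mm in diameter, 16 mm thick along the base's y (grip it across the flat faces; it may pivot in the fingers). At 0 rad it lies 56 mm to the base's -x side of the hinge and 21 mm above it (77 mm above the table); at 2.2 rad 50 mm to the +x side and 34 mm above it. Lever bar 8 mm thick
- pawl_hinge (a point): point on the pawl's hinge axis (parallel to the base's y axis) in the plane of the lever, 56 mm above the table; pad centre 60 mm from it. The pawl bar itself, on the same shaft 46 mm nearer the wheel, reaches 70 mm to the -x side and hooks down into the notch
- crank_grip (a point): middle of the crank's black upright handle: cylinder 22 mm in diameter, 40 mm long, spins freely on its pin, this point 152 mm above the table, 56 mm from the wheel's axis. The crank arm's top is 130 mm above the table. The handle's angle about the axis, from above, is the base's yaw + 1.963 rad + joint wheel
- station (a point): point at the station, on the pocket floor (32 mm above the table), 62 mm from the wheel's axis towards the fork (the base's -x side): where the lidless jar's origin must come
- jar_open: the jar without a lid: brown-red glass, 36 mm in diameter, 47 mm high, open neck 27 mm wide, loose in a pocket of the wheel with 1 mm play. Origin at the centre of its underside. It starts 1, 2 or 3 pockets clockwise from the station
- jar_b: jar with a steel lid, 36 mm in diameter, 55 mm high, loose in a pocket; origin under its centre
- jar_c: the same kind of lidded jar in another pocket
- jar_d: the same kind of lidded jar in another pocket
- carton: bystander: upright dark red carton 55 x 55 x 120 mm beside the carousel; origin under its centre
- tin: bystander: round flat aluminium tin, 60 mm in diameter, 32 mm high, beside the carousel; origin under its centre
- jug: bystander: white mug, 90 mm in diameter, 100 mm high; origin under its centre
- tape: bystander: roll of clear tape lying flat, 100 mm in diameter, 48 mm high; origin under its centre
- heat_gun: bystander: dark blue heat gun lying on its side, 200 mm long, 58 mm high; origin on the table under its barrel

How it is judged:
By the outcome, as a careful person would: the job done as asked, in the order asked, and still so for the second after the job is handed in, with the robot touching nothing.
It also fails if it takes over 69 s, if anything falls off the work surface, if the arm or the gripper's body presses on something with over 40 N, if the wrist force passes 120 N, or if a joint passes its speed limit or range.

## Working session

There is one attempt and no reset: what is moved stays moved. The work goes in short steps, Python scripts to look and compute and a tool call to move; the robot and the scene stay as the last step left them, time stands still between calls to the robot, and variables do not carry over. Pictures are saved under pics/ and viewed, at most 10 in all, crops included, and the job is handed in when it is done.

```bash
ls; mkdir -p pics; python3 - <<'E'
from cell import bot
import cv2,json
for n in("top","side"):
    c=bot.camera(n); cv2.imwrite(f"pics/{n}0.png",c["pixels"][:,:,::-1])
    print(n,{k:(v.tolist() if hasattr(v,'tolist') else v) for k,v in c.items() if k!="pixels"})
print(bot.read_state())
E
```

```text
cell.py
pics
top {'fx': 449.3875837209081, 'fy': 449.3875837209081, 'cx': 324.7044587580386, 'cy': 194.23925032013477, 'view': [[0.0007030351356287647, -0.9999847937688213, -0.00546973241818165, 0.04992147721940605], [0.994522973073783, 0.00012750032095610683, 0.10451813130817005, -0.5684698463256277], [-0.10451584458866411, -0.005513254465067997, 0.994507939764747, -1.2975279902836836], [0.0, 0.0, 0.0, 1.0]]}
side {'fx': 514.3043266095053, 'fy': 514.3043266095053, 'cx': 313.68720317832754, 'cy': 198.8855894633899, 'view': [[-0.9083810610442896, -0.41757906015345403, -0.021715811230724528, 0.5402291678049218], [0.22128051162899698, -0.5241303346343938, 0.8223881854022757, -0.198589205735339], [-0.3547940009488037, 0.742236566626434, 0.5685121775770013, -1.3525827171080385], [0.0, 0.0, 0.0, 1.0]]}
{'time_s': 0.1, 'joint_positions': array([-1.28209360e+00,  3.59426518e-01,  1.51131539e+00,  1.28351045e-05,
        1.27248756e+00, -1.15104602e-01]), 'dq': array([-5.41747322e-04, -3.13371808e-03, -2.38447774e-03,  2.42444926e-04,
       -5.77869214e-05, -1.57921395e-03]), 'joint_efforts': array([-3.35196455e-04, -5.16359425e+01, -2.71404076e+01,  6.76403311e-02,
        2.78249220e-02, -2.58055610e-05]), 'tcp_pos': array([ 0.23557205, -0.55115243,  0.22190084]), 'tcp_rot': array([-3.07617884e+00, -6.29665265e-01,  2.03590288e-04]), 'force': array([-0.66529843,  0.45183925,  0.39275909]), 'wrist_torque': array([ 0.00396967,  0.01023209, -0.01550771]), 'grasp_force': 0.0, 'width': 0.9977051364853937}
```

View pics/top0.png

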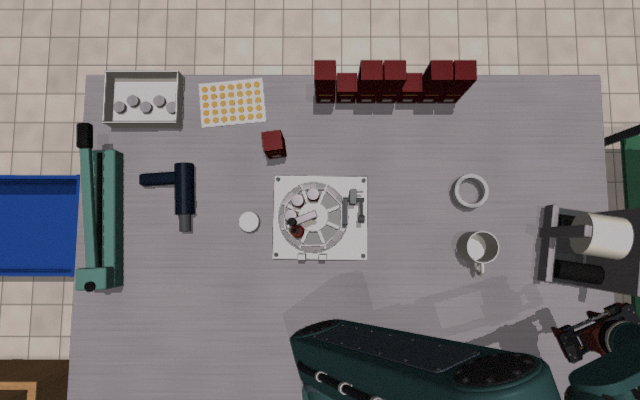

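View pics/side0.png

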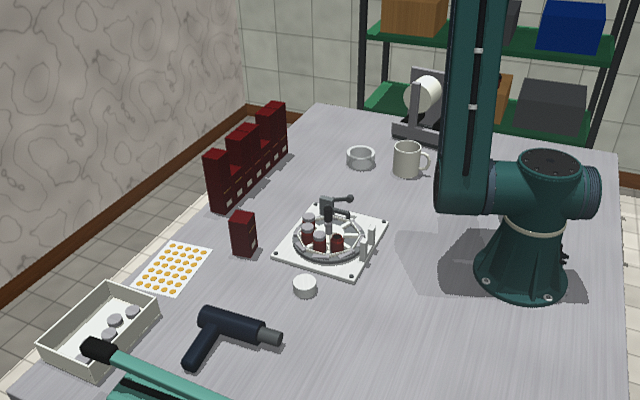

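The top view shows the plate at about (273..368, 177..260), with the fork at its lower edge (312,257) and the pawl on the right (352,205). The crank handle is near (290,222) and the open jar near (297,231). The side view shows the carousel around (330,240). Next I'll enlarge both views and measure the plate.

```bash
cat > h.py <<'E'
from cell import bot
import numpy as np,cv2
def cam(n):
    return bot.camera(n)
def ray(c,u,v):
    V=c["view"];R=V[:3,:3];o=-R.T@V[:3,3]
    d=R.T@np.array([(u-c["cx"])/c["fx"],-(v-c["cy"])/c["fy"],-1]);return o,d
def onz(c,u,v,z):
    o,d=ray(c,u,v);return o+d*(z-o[2])/d[2]
def proj(c,p):
    q=c["view"][:3,:3]@np.array(p)+c["view"][:3,3];return np.array([c["cx"]+c["fx"]*q[0]/-q[2],c["cy"]-c["fy"]*q[1]/-q[2]])
def crop(c,name,x0,y0,w,h,s):
    cv2.imwrite(f"pics/{name}.png",cv2.resize(np.ascontiguousarray(c["pixels"][y0:y0+h,x0:x0+w,::-1]),None,fx=s,fy=s,interpolation=cv2.INTER_CUBIC))
E
python3 - <<'E'
from h import *
t=cam("top");s=cam("side")
a=t["pixels"][165:272,262:380];b=s["pixels"][180:290,262:400]
A=cv2.resize(a,None,fx=5,fy=5,interpolation=cv2.INTER_CUBIC);cv2.imwrite("pics/t1.png",A[:,:,::-1])
B=cv2.resize(b,None,fx=5,fy=5,interpolation=cv2.INTER_CUBIC);cv2.imwrite("pics/s1.png",B[:,:,::-1])
g=t["pixels"].astype(int).min(2)
m=(g>195).astype(np.uint8);m[:165]=0;m[272:]=0;m[:,:262]=0;m[:,380:]=0
cs=max(cv2.findContours(m,cv2.RETR_EXTERNAL,cv2.CHAIN_APPROX_NONE)[0],key=cv2.contourArea)
r=cv2.minAreaRect(cs);print(r,g[240,280],g[240,265],g[180:190,262:285:3].tolist()[0])
P=np.array([onz(t,u,v,.015)[:2] for u,v in cv2.boxPoints(r)]);print(P,P.mean(0),np.linalg.norm(np.diff(P,axis=0),axis=1))
for k in range(4):
    d=P[(k+1)%4]-P[k];print(np.arctan2(d[1],d[0]))
E
```

```text
Traceback (most recent call last):
ValueError: max() iterable argument is empty
```

View pics/t1.png

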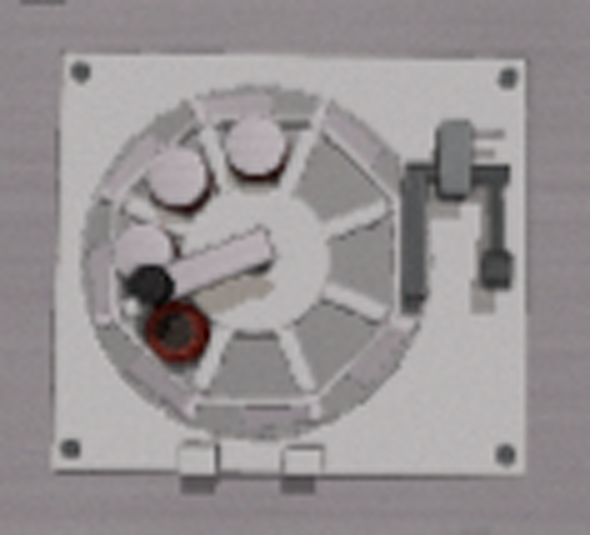

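View pics/s1.png

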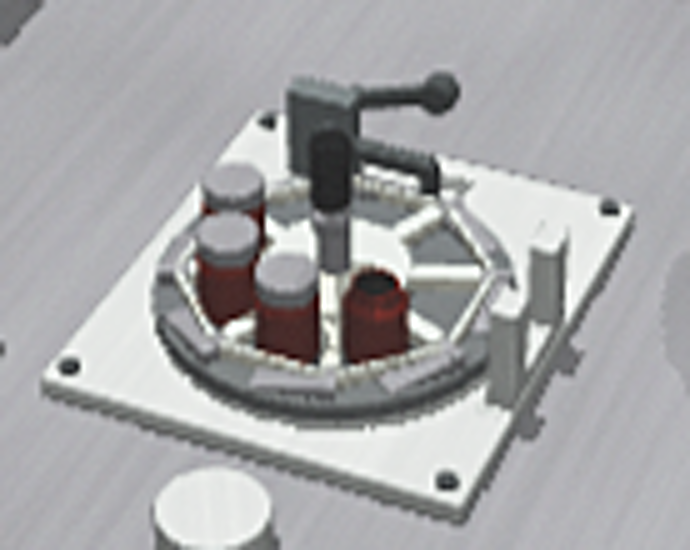

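The zoomed views show the open jar at crop (178,332), one pocket clockwise from the station (255,365). The handle top is at (150,287), the lever pad at (496,268) and the bracket at (455,160). So the wheel needs pi/4 backward. Now the plate pose.

```bash
python3 - <<'E'
from h import *
t=cam("top");s=cam("side")
g=t["pixels"].astype(np.uint8).min(2);roi=g[165:272,262:380]
th,m=cv2.threshold(roi,0,255,cv2.THRESH_OTSU);th=(float(roi[100,30:100].mean())+float(np.percentile(roi,80)))/2
print(th, np.percentile(roi,[10,50,80,95]))
m=(roi>th).astype(np.uint8);m=cv2.morphologyEx(m,cv2.MORPH_OPEN,np.ones((3,3)))
cs=max(cv2.findContours(m,cv2.RETR_EXTERNAL,cv2.CHAIN_APPROX_NONE)[0],key=cv2.contourArea)
h=cv2.convexHull(cs);q=cv2.approxPolyDP(h,5,True)[:,0]+[262,165];print(q.tolist())
scr=[(80,72),(508,78),(505,455),(70,448)]
S=np.array([onz(t,262+(u-2)/5,165+(v-2)/5,.015)[:2] for u,v in scr]);print("screws",S.round(4).tolist(),S.mean(0))
d=(S[0]+S[1]-S[2]-S[3])/2;e=(S[0]+S[3]-S[1]-S[2])/2;print(np.arctan2(d[1],d[0]),np.arctan2(-e[0],e[1]),np.linalg.norm(d),np.linalg.norm(e))
cor=[(63,57),(525,60),(525,473),(52,470)]
S=np.array([onz(t,262+(u-2)/5,165+(v-2)/5,.015)[:2] for u,v in cor]);print("cor",S.round(4).tolist(),S.mean(0))
d=(S[0]+S[1]-S[2]-S[3])/2;e=(S[0]+S[3]-S[1]-S[2])/2;print(np.arctan2(d[1],d[0]),np.arctan2(-e[0],e[1]),np.linalg.norm(d),np.linalg.norm(e))
# two-view pad, handle top
def tri(pt,ps):
    o1,d1=ray(t,*pt);o2,d2=ray(s,*ps);d1/=np.linalg.norm(d1);d2/=np.linalg.norm(d2)
    k=np.linalg.lstsq(np.c_[d1,-d2],o2-o1,rcond=None)[0];a=o1+k[0]*d1;b=o2+k[1]*d2;return ((a+b)/2).round(4),np.linalg.norm(a-b)
f=lambda u,v:(262+(u-2)/5,165+(v-2)/5);k=lambda u,v:(262+(u-2)/5,180+(v-2)/5)
print("pad",tri(f(496,268),k(439,93)),"handle top",tri(f(151,286),k(331,136)))
print("padz77",onz(t,*f(496,268),.077),"handle z172",onz(t,*f(150,285),.172),"openjar z79",onz(t,*f(178,330),.079))
E
```

```text
156.39285714285714 [125. 137. 179. 181.]
[[361, 177], [366, 214], [304, 259], [278, 258], [273, 218], [280, 176]]
screws [[0.616, 0.1916], [0.6123, -0.0651], [0.3884, -0.0614], [0.3923, 0.1949]] [0.50224308 0.06498668]
-0.01541758925058003 -0.014640553079240178 0.22382752755041785 0.2564965281945987
cor [[0.6251, 0.2019], [0.6232, -0.0753], [0.3779, -0.0731], [0.3794, 0.2053]] [0.50140142 0.06469117]
-0.011487041778724704 -0.0060083016569573815 0.24547703591576242 0.27783607141618016
pad (array([ 0.4975, -0.0516,  0.0771]), np.float64(0.004713559439285489)) handle top (array([0.484 , 0.1367, 0.1732]), np.float64(0.006790285085947302))
padz77 [ 0.49529718 -0.05235581  0.077     ] handle z172 [0.48141824 0.13606543 0.172     ] openjar z79 [0.46014045 0.12740695 0.079     ]
```

Units first: shifts go in shares of 62.5 mm. So -0.05 m is -0.8, 0.025 m is 0.4.

```bash
cat >> h.py <<'E'
from scipy.spatial.transform import Rotation as Ro
def go(target,yaw=-0.013):
    s=bot.read_state();R=Ro.from_rotvec(s["tcp_rot"]);des=Ro.from_euler("z",yaw)*Ro.from_euler("x",np.pi)
    print("t",s["time_s"],"tcp",s["tcp_pos"].round(4),"F",s["force"].round(1),"w",round(s["width"],3),"g",s["grasp_force"])
    print(" tool shift",(R.inv().apply(np.array(target)-s["tcp_pos"])).round(4)," rot left",(R.inv()*des).as_rotvec().round(3))
E
```

Call:
jog_arm --pt "0 0 0.139 0 0 0 0.36" --pt "0 0 0.139 0 0 0 0.36" --pt "0 0 0.138 0 0 0 0.36" --pt "0 0 0 0.4 -0.8 0 0.36" --pt "0 0 0 0.4 -0.8 0 0.36" --pt "0 0 0 0.4 -0.8 0 0.36" --pt "0 0 0 0.4 -0.8 0 0.36" --pt "0 0 0 0.4 -0.8 0 0.36" --pt "0 0 0 0.4 -0.8 0 0.36" --pt "0 0 0 0.4 -0.8 0 0.36" --pt "0 0 0 0.4 -0.8 0 0.36" --pt "0 0 0 0.4 -0.8 0 0.36"

```text
time_s: 1.8
tcp_pos: [0.4669, -0.1028, 0.2229]
tcp_rot: [3.141, -0.019, 0.001]
force: [-0.2, -0.2, -1.3]
width: 0.359
grasp_force: 0.0
```

```bash
python3 -c "
from h import *
go([.496,-.052,.13])"
```

```text
t 1.8 tcp [ 0.4669 -0.1028  0.2229] F [-0.2 -0.2 -1.3] w 0.359 g 0.0
 tool shift [ 0.0284 -0.0512  0.0929]  rot left [ 0.    -0.001  0.001]
```

Call:
jog_arm --pt "0 0 0 0.448 -0.8 0 0.36" --pt "0 0 0 0 0 0.72 0.36" --pt "0 0 0 0 0 0.72 0.36" --pt "0 0 0 0 0 0 0.36"

```text
time_s: 2.3
tcp_pos: [0.492, -0.0539, 0.1302]
tcp_rot: [-3.14, 0.018, 0.011]
force: [-0.1, -0.6, 0.6]
width: 0.358
grasp_force: 0.0
```

```bash
python3 - <<'E'
from h import *
go([.496,-.052,.059])
t=cam("top");s=cam("side")
A=cv2.resize(t["pixels"][165:272,300:420],None,fx=3.3,fy=3.3,interpolation=cv2.INTER_CUBIC)
B=cv2.resize(s["pixels"][150:257,300:420],None,fx=3.3,fy=3.3,interpolation=cv2.INTER_CUBIC)
cv2.imwrite("pics/p3.png",np.hstack([A,B])[:,:,::-1])
E
```

```text
t 2.3 tcp [ 0.492  -0.0539  0.1302] F [-0.1 -0.6  0.6] w 0.358 g 0.0
 tool shift [ 0.0045 -0.0018  0.0711]  rot left [-0.002  0.007  0.001]
```

View pics/p3.png

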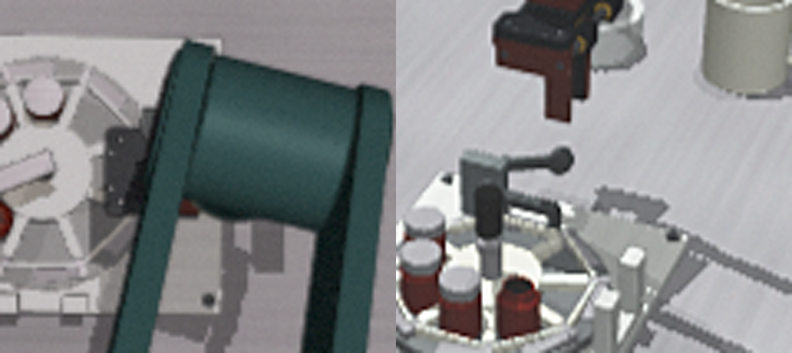

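In the composite, the fingers (558,115) hang directly above the pad (560,160). Lowering and gripping.

Call:
jog_arm --pt "0 0 0 0.072 -0.0288 0.48 0.36" --pt "0 0 0 0 0 0.48 0.36" --pt "0 0 0 0 0 0.176 0.36" --pt "0 0 0 0 0 0 0.36"

```text
time_s: 2.9
tcp_pos: [0.5, -0.0535, 0.0625]
tcp_rot: [3.141, -0.02, 0.001]
force: [0.6, 1.5, 0.5]
width: 0.361
grasp_force: 0.0
```

```bash
python3 -c "
from h import *
go([.496,-.052,.059])"
```

```text
t 2.9 tcp [ 0.5    -0.0535  0.0625] F [0.6 1.5 0.5] w 0.361 g 0.0
 tool shift [-0.004  -0.0014  0.0035]  rot left [ 0.    -0.001  0.   ]
```

Call:
jog_arm --pt "0 0 0 0 0 0 0" --pt "0 0 0 0 0 0 0" --pt "0 0 0 0 0 0 0" --pt "0 0 0 0 0 0 0"

```text
time_s: 3.4
tcp_pos: [0.5004, -0.0513, 0.0628]
tcp_rot: [-3.139, 0.021, -0.004]
force: [1.2, 9.3, 3.4]
width: 0.183
grasp_force: 30.0
```

```bash
python3 - <<'E'
from h import *
go([.496,-.052,.059])
s=cam("side")
crop(s,"p4",300,150,120,100,5)
E
```

```text
t 3.4 tcp [ 0.5004 -0.0513  0.0628] F [1.2 9.3 3.4] w 0.183 g 30.000672340393066
 tool shift [-0.0044  0.0008  0.0038]  rot left [-0.003 -0.002 -0.001]
```

View pics/p4.png

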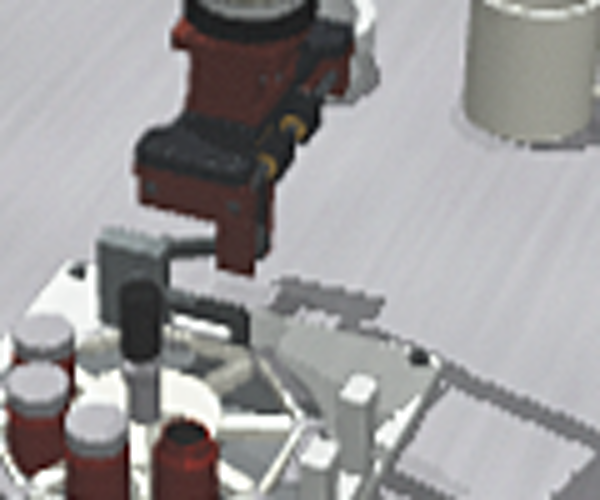

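Call:
jog_arm --pt "0 0 0 0 0 0 0.3" --pt "0 0 0 0 0 0 0.3" --pt "0 0 0 -0.0672 -0.0192 0.0608 0.3" --pt "0 0 0 0 0 0 0.3" --pt "0 0 0 0 0 0 0" --pt "0 0 0 0 0 0 0" --pt "0 0 0 0 0 0 0"

```text
time_s: 4.32
tcp_pos: [0.4951, -0.0511, 0.0578]
tcp_rot: [-3.14, 0.02, 0.0]
force: [0.7, 4.8, -1.1]
width: 0.179
grasp_force: 30.0
```

```bash
python3 -c "
from h import *
go([.496,-.052,.059])
O=np.array([56,21]);phi=np.arctan2(21,-56)
P=[60*np.array([np.cos(phi-a),np.sin(phi-a)]) for a in np.linspace(0,2.1,22)]
print(np.diff(P,axis=0).round(1).tolist())
"
```

```text
t 4.325 tcp [ 0.4951 -0.0511  0.0578] F [ 0.7  4.8 -1.1] w 0.179 g 30.000063478946686
 tool shift [ 0.001   0.0009 -0.0012]  rot left [-0.001  0.     0.   ]
[[2.4, 5.5], [2.9, 5.2], [3.4, 4.9], [3.9, 4.6], [4.3, 4.1], [4.7, 3.7], [5.1, 3.2], [5.4, 2.7], [5.6, 2.1], [5.8, 1.6], [5.9, 1.0], [6.0, 0.4], [6.0, -0.2], [5.9, -0.8], [5.8, -1.4], [5.7, -2.0], [5.4, -2.5], [5.2, -3.1], [4.8, -3.6], [4.4, -4.0], [4.0, -4.5]]
```

Call:
jog_arm --pt "0 0 0 0.0384 0 -0.088 0" --pt "0 0 0 0.0464 0 -0.0832 0" --pt "0 0 0 0.0544 0 -0.0784 0" --pt "0 0 0 0.0624 0 -0.0736 0" --pt "0 0 0 0.0688 0 -0.0656 0" --pt "0 0 0 0.0752 0 -0.0592 0" --pt "0 0 0 0.0816 0 -0.0512 0" --pt "0 0 0 0.0864 0 -0.0432 0" --pt "0 0 0 0.0896 0 -0.0336 0" --pt "0 0 0 0.0928 0 -0.0256 0" --pt "0 0 0 0.0944 0 -0.016 0"

```text
time_s: 5.7
tcp_pos: [0.5416, -0.0518, 0.0964]
tcp_rot: [-3.14, 0.019, 0.009]
force: [-5.3, 4.6, 4.2]
width: 0.181
grasp_force: 30.0
```

```bash
python3 - <<'E'
from h import *
go([.5445,-.051,.0964])
E
```

```text
t 5.7 tcp [ 0.5416 -0.0518  0.0964] F [-5.3  4.6  4.2] w 0.181 g 29.99844342470169
 tool shift [ 0.0029 -0.0009 -0.    ]  rot left [-0.001  0.006  0.001]
```

Tracking well with low forces, so I'm carrying on over the top.

Call:
jog_arm --pt "0 0 0 0.096 0 -0.0064 0" --pt "0 0 0 0.096 0 0.0032 0" --pt "0 0 0 0.0944 0 0.0128 0" --pt "0 0 0 0.0928 0 0.0224 0" --pt "0 0 0 0.0912 0 0.032 0" --pt "0 0 0 0.0864 0 0.04 0" --pt "0 0 0 0.0832 0 0.0496 0" --pt "0 0 0 0.0768 0 0.0576 0" --pt "0 0 0 0.0704 0 0.064 0" --pt "0 0 0 0.064 0 0.072 0" --pt "0 0 0 0 0 0 0"

```text
time_s: 7.08
tcp_pos: [0.6024, -0.0528, 0.0773]
tcp_rot: [-3.141, 0.02, -0.013]
force: [4.2, 6.7, 7.5]
width: 0.176
grasp_force: 30.0
```

```bash
python3 - <<'E'
from h import *
go([.5978,-.051,.0757])
s=cam("side")
crop(s,"p5",270,140,130,110,5)
E
```

```text
t 7.075 tcp [ 0.6024 -0.0528  0.0773] F [4.2 6.7 7.5] w 0.176 g 30.004658102989197
 tool shift [-0.0047 -0.0017  0.0015]  rot left [-0.    -0.009  0.   ]
```

View pics/p5.png

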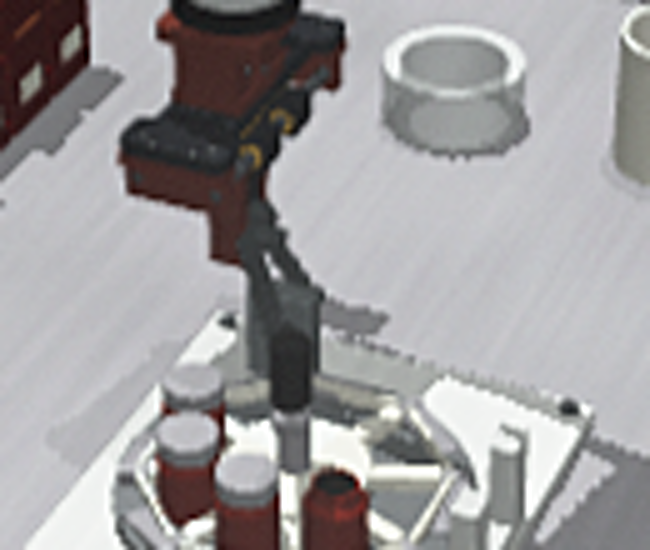

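Side view: the lever pad (255,240) has been carried over to the far side, so the pawl is up. Releasing, rising, and going above the handle.

Call:
jog_arm --pt "0 0 0 0 0 0 0.34" --pt "0 0 0 0 0 0 0.34" --pt "0 0 0 0 0 0 0.34" --pt "0 0 0 0 0 -0.64 0.34" --pt "0 0 0 0 0 -0.8 0.34" --pt "0 0 0 0 0 -0.8 0.34" --pt "0 0 0 -0.48 -0.752 0 0.7" --pt "0 0 0 -0.48 -0.752 0 0.7" --pt "0 0 0 -0.48 -0.752 0 0.7" --pt "0 0 0 -0.48 -0.752 0 0.7" --pt "0 0 0 0 0 0 0.7" --pt "0 0 0 0 0 0 0.7"

```text
time_s: 8.62
tcp_pos: [0.4805, 0.1359, 0.2149]
tcp_rot: [3.141, -0.018, 0.001]
force: [0.5, -0.3, -0.3]
width: 0.698
grasp_force: 0.0
```

```bash
python3 - <<'E'
from h import *
go([.4825,.1362,.141])
t=cam("top");s=cam("side")
A=cv2.resize(t["pixels"][165:272,260:380],None,fx=3.3,fy=3.3,interpolation=cv2.INTER_CUBIC)
B=cv2.resize(s["pixels"][150:257,270:390],None,fx=3.3,fy=3.3,interpolation=cv2.INTER_CUBIC)
cv2.imwrite("pics/p6.png",np.hstack([A,B])[:,:,::-1])
E
```

```text
t 8.625 tcp [0.4805 0.1359 0.2149] F [ 0.5 -0.3 -0.3] w 0.698 g 0.0
 tool shift [ 0.0019 -0.0003  0.0739]  rot left [ 0.001 -0.001  0.002]
```

View pics/p6.png

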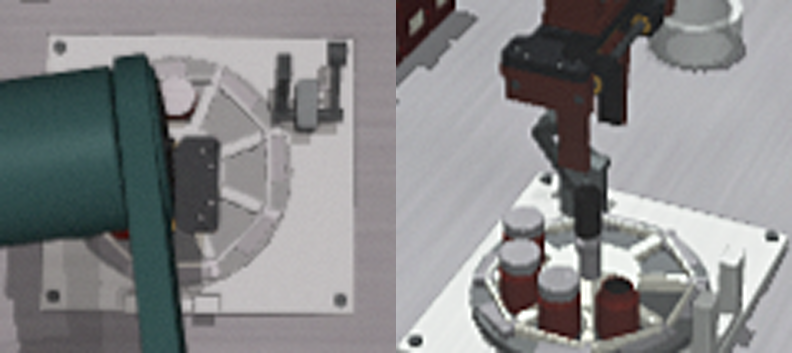

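Top: the pawl is up (bar 282,75; pad 337,55) and stays there. Side: the fingers are over the handle (588,200). Lowering and gripping.

Call:
jog_arm --pt "0 0 0 0.0304 0 0.592 0.7" --pt "0 0 0 0 0 0.592 0.7" --pt "0 0 0 0 0 0 0.7" --pt "0 0 0 0 0 0 0" --pt "0 0 0 0 0 0 0" --pt "0 0 0 0 0 0 0" --pt "0 0 0 0 0 0 0" --pt "0 0 0 0 0 0 0"

```text
time_s: 9.72
tcp_pos: [0.4823, 0.1383, 0.1415]
tcp_rot: [-3.138, 0.021, -0.002]
force: [-0.6, 8.0, 3.5]
width: 0.241
grasp_force: 30.0
```

```bash
python3 -c "
from h import *
go([.4825,.1362,.141])"
```

```text
t 9.725 tcp [0.4823 0.1383 0.1415] F [-0.6  8.   3.5] w 0.241 g 30.00020831823349
 tool shift [0.0002 0.0021 0.0005]  rot left [-0.004 -0.001 -0.   ]
```

Call:
jog_arm --pt "0 0 0 -0.0528 0.0256 0 0" --pt "0 0 0 -0.0528 0.0256 0 0" --pt "0 0 0 -0.048 0.032 0 0" --pt "0 0 0 -0.0496 0.0336 0 0" --pt "0 0 0 -0.0432 0.0384 0 0" --pt "0 0 0 -0.0448 0.0384 0 0" --pt "0 0 0 -0.0384 0.0432 0 0" --pt "0 0 0 -0.0384 0.0448 0 0" --pt "0 0 0 -0.032 0.048 0 0" --pt "0 0 0 -0.0336 0.0496 0 0" --pt "0 0 0 -0.0256 0.0512 0 0" --pt "0 0 0 -0.0256 0.0528 0 0"

```text
time_s: 11.22
tcp_pos: [0.4519, 0.107, 0.1415]
tcp_rot: [-3.14, 0.019, -0.003]
force: [-0.2, 4.0, 3.8]
width: 0.248
grasp_force: 30.0
```

Call:
jog_arm --pt "0 0 0 0 0 0 0" --pt "0 0 0 0 0 0 0"

```text
time_s: 11.48
tcp_pos: [0.4517, 0.1064, 0.1415]
tcp_rot: [-3.142, 0.019, -0.002]
force: [-1.0, 1.5, 6.7]
width: 0.243
grasp_force: 30.0
```

```bash
python3 -c "
from h import *
go([.452,.1072,.141])
p=bot.read_state()['tcp_pos'][:2]-[.503,.0855];print(np.linalg.norm(p),np.arctan2(p[1],p[0])+.013-1.963)"
```

```text
t 11.475 tcp [0.4517 0.1064 0.1415] F [-1.   1.5  6.7] w 0.243 g 30.001455545425415
 tool shift [ 0.0003 -0.0008  0.0005]  rot left [-0.    -0.001  0.001]
0.05539562624990009 0.8038718071089019
```

Call:
jog_arm --pt "0 0 0 0 0 0 0.7" --pt "0 0 0 0 0 0 0.7" --pt "0 0 0 0 0 0 0.7" --pt "0 0 0 0 0 -0.64 0.7" --pt "0 0 0 0 0 -0.64 0.7" --pt "0 0 0 0.592 0.64 0 0.34" --pt "0 0 0 0.592 0.64 0 0.34" --pt "0 0 0 0.592 0.64 0 0.34" --pt "0 0 0 0.592 0.64 0 0.34" --pt "0 0 0 0 0 0 0.34" --pt "0 0 0 0 0 0 0.34"

```text
time_s: 12.85
tcp_pos: [0.5964, -0.055, 0.2201]
tcp_rot: [-3.141, 0.02, 0.003]
force: [0.1, 0.3, -0.2]
width: 0.338
grasp_force: 0.0
```

```bash
python3 - <<'E'
from h import *
go([.601,-.051,.0705])
t=cam("top");s=cam("side")
A=cv2.resize(t["pixels"][165:272,260:380],None,fx=3.3,fy=3.3,interpolation=cv2.INTER_CUBIC)
B=cv2.resize(s["pixels"][150:257,270:390],None,fx=3.3,fy=3.3,interpolation=cv2.INTER_CUBIC)
cv2.imwrite("pics/p7.png",np.hstack([A,B])[:,:,::-1])
# predicted pixels
for n,O in(("a",[.503,.0855]),):
    R=Ro.from_euler("z",-.013)
    b=lambda x,y,z:R.apply([x,y,z])+np.array([*O,0])
    f=lambda p:((proj(t,p)-[260,165])*3.3).round()
    print("handle top@pi/4",f(b(-.0517,.0214,.172)),"jar top",f(b(-.062,0,.079)),"axis",f(b(0,0,.032)))
E
```

```text
t 12.85 tcp [ 0.5964 -0.055   0.2201] F [ 0.1  0.3 -0.2] w 0.338 g 0.0
 tool shift [ 0.0048 -0.004   0.1496]  rot left [-0.001  0.002  0.   ]
handle top@pi/4 [140. 225.] jar top [171. 239.] axis [174. 169.]
```

View pics/p7.png

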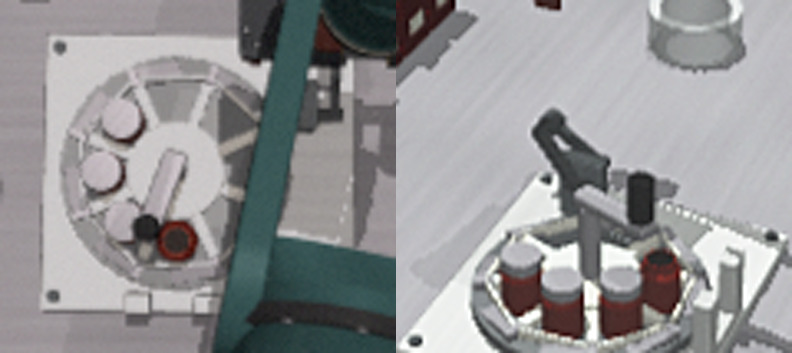

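The jar is at (177,240) and the handle at (146,227) in the composite, slightly past the predicted (171,239) and (140,225). Checking the angle numerically against the first picture.

```bash
python3 - <<'E'
from h import *
t=cam("top");im0=cv2.imread("pics/top0.png")[:,:,::-1].astype(int);im1=t["pixels"].astype(int)
res=[]
for im,wh,wj in((im0,(282,214,300,232),(287,222,308,242)),(im1,(298,228,311,239),(304,228,326,246))):
    def cen(w,f):
        x0,y0,x1,y1=w;a=im[y0:y1,x0:x1];m=f(a).astype(np.uint8)
        n,l,st,c=cv2.connectedComponentsWithStats(m);k=1+st[1:,4].argmax();print(st[k]);return c[k]+[x0,y0]
    h=cen(wh,lambda a:(a.max(2)<75)&(a[...,0]-a[...,2]<15))
    j=cen(wj,lambda a:(a[...,0]-a[...,2]>25)&(a[...,0]>1.5*a[...,1]))
    H=onz(t,*h,.172)[:2];J=onz(t,*j,.07)[:2];print(h,j,H,J);res.append((H,J))
for k in(0,1):
    P,Q=res[0][k],res[1][k];r=(.056,.062)[k];d=np.linalg.norm(Q-P);print("turn from chord",2*np.arcsin(d/2/r))
    # centre from chord + radius
    m=(P+Q)/2;n=np.array([-(Q-P)[1],(Q-P)[0]])/d;c=m+n*np.sqrt(r*r-d*d/4);print("centre",c,"angles",[np.arctan2(*(X-c)[::-1]) for X in(P,Q)])
# screws precise
g=im0.min(2)
S=[]
for u,v in[(277.6,179),(363.2,180.2),(362.6,255.6),(275.6,254.2)]:
    x,y=int(u)-4,int(v)-4;a=np.clip(150-g[y:y+9,x:x+9],0,None).astype(float);a[a<25]=0
    yy,xx=np.mgrid[y:y+9,x:x+9];S.append(onz(t,(a*xx).sum()/a.sum(),(a*yy).sum()/a.sum(),.015)[:2])
S=np.array(S);d=S[0]+S[1]-S[2]-S[3];e=S[0]+S[3]-S[1]-S[2];print(S.mean(0),"yaw",np.arctan2(d[1],d[0]),np.arctan2(-e[0],e[1]))
E
```

```text
[ 5  4 10 14 68]
[ 4  3 13 13 80]
[291.55882353 222.36764706] [297.375  231.1125] [0.47940886 0.13615646] [0.45890468 0.12749813]
[ 2  2  9  9 58]
[ 4  4 12 12 82]
[303.96551724 233.96551724] [313.3902439  237.59756098] [0.44915806 0.10347677] [0.44059691 0.08193546]
turn from chord 0.8178094232755797
centre [0.50199112 0.08491155] angles [np.float64(1.9858670644007064), np.float64(2.803676487676286)]
turn from chord 0.8143004054150836
centre [0.50257742 0.08349027] angles [np.float64(2.352372378326495), np.float64(-3.116512523438008)]
[0.50262429 0.06445651] yaw -0.016852434812918635 -0.013261231073427188
```

The turn measures about 0.81 rad, so the jar is roughly 0.03 rad past the notch middle, well inside the ±0.09 notch. Now gripping the thrown-over pad.

```bash
python3 -c "
from h import *
s=cam('side');print(proj(s,[.601,-.0515,.09]),'seen',316.7,187)"
```

```text
[318.27195663 187.15861412] seen 316.7 187
```

Call:
jog_arm --pt "0 0 0 0.0768 -0.056 0.8 0.34" --pt "0 0 0 0 0 0.8 0.34" --pt "0 0 0 0 0 0.48 0.34" --pt "0 0 0 0 0 0.32 0.34" --pt "0 0 0 0 0 0 0.34" --pt "0 0 0 0 0 0 0" --pt "0 0 0 0 0 0 0" --pt "0 0 0 0 0 0 0"

```text
time_s: 14.05
tcp_pos: [0.6031, -0.0525, 0.0721]
tcp_rot: [3.14, -0.019, 0.004]
force: [-0.6, -4.3, 3.5]
width: 0.182
grasp_force: 30.0
```

```bash
python3 - <<'E'
from h import *
go([.601,-.0515,.0705])
phi=np.arctan2(34,50)
P=[60*np.array([np.cos(phi+a),np.sin(phi+a)]) for a in np.linspace(0,2.1,22)]
print(np.diff(P,axis=0).round(1).tolist())
E
```

```text
t 14.05 tcp [ 0.6031 -0.0525  0.0721] F [-0.6 -4.3  3.5] w 0.182 g 30.000645518302917
 tool shift [-0.0021 -0.001   0.0016]  rot left [ 0.001 -0.002  0.001]
[[-3.6, 4.8], [-4.1, 4.4], [-4.5, 4.0], [-4.9, 3.5], [-5.2, 3.0], [-5.5, 2.5], [-5.7, 1.9], [-5.8, 1.3], [-6.0, 0.7], [-6.0, 0.1], [-6.0, -0.5], [-5.9, -1.1], [-5.8, -1.6], [-5.6, -2.2], [-5.3, -2.8], [-5.0, -3.3], [-4.7, -3.8], [-4.3, -4.2], [-3.8, -4.6], [-3.4, -5.0], [-2.8, -5.3]]
```

Call:
jog_arm --pt "0 0 0 -0.0576 0 -0.0768 0" --pt "0 0 0 -0.0656 0 -0.0704 0" --pt "0 0 0 -0.072 0 -0.064 0" --pt "0 0 0 -0.0784 0 -0.056 0" --pt "0 0 0 -0.0832 0 -0.048 0" --pt "0 0 0 -0.088 0 -0.04 0" --pt "0 0 0 -0.0912 0 -0.0304 0" --pt "0 0 0 -0.0928 0 -0.0208 0" --pt "0 0 0 -0.096 0 -0.0112 0" --pt "0 0 0 -0.096 0 -0.0016 0" --pt "0 0 0 -0.096 0 0.008 0"

```text
time_s: 15.42
tcp_pos: [0.5476, -0.0518, 0.0981]
tcp_rot: [3.14, -0.019, 0.01]
force: [4.2, -2.3, 4.0]
width: 0.183
grasp_force: 30.0
```

Call:
jog_arm --pt "0 0 0 -0.0944 0 0.0176 0" --pt "0 0 0 -0.0928 0 0.0256 0" --pt "0 0 0 -0.0896 0 0.0352 0" --pt "0 0 0 -0.0848 0 0.0448 0" --pt "0 0 0 -0.08 0 0.0528 0" --pt "0 0 0 -0.0752 0 0.0608 0" --pt "0 0 0 -0.0688 0 0.0672 0" --pt "0 0 0 -0.0608 0 0.0736 0" --pt "0 0 0 -0.0544 0 0.08 0" --pt "0 0 0 -0.0448 0 0.0848 0" --pt "0 0 0 0 0 0 0"

```text
time_s: 16.8
tcp_pos: [0.4957, -0.051, 0.0628]
tcp_rot: [3.141, -0.018, -0.006]
force: [-5.7, -6.4, 4.8]
width: 0.181
grasp_force: 30.0
```

```bash
python3 -c "
from h import *
go([.495,-.0505,.058])"
```

```text
t 16.8 tcp [ 0.4957 -0.051   0.0628] F [-5.7 -6.4  4.8] w 0.181 g 30.00425487756729
 tool shift [-0.0007 -0.0005  0.0048]  rot left [0.001 0.004 0.001]
```

Nearly down; the last 4–5 mm, watching the force.

Call:
jog_arm --pt "0 0 0 -0.016 0 0.04 0" --pt "0 0 0 -0.008 0 0.04 0" --pt "0 0 0 0 0 0 0"

```text
time_s: 17.18
tcp_pos: [0.4934, -0.051, 0.0578]
tcp_rot: [3.141, -0.018, -0.008]
force: [-7.2, -7.3, 6.9]
width: 0.182
grasp_force: 30.0
```

Call:
jog_arm --pt "0 0 0 0 0 0 0.34" --pt "0 0 0 0 0 0 0.34" --pt "0 0 0 0 0 0 0.34" --pt "0 0 0 0 0 -0.64 0.34" --pt "0 0 0 0 0 -0.8 0.34" --pt "0 0 0 0 0 -0.96 0.34" --pt "0 0 0 0 0.96 0 0.34" --pt "0 0 0 0 0.96 0 0.34" --pt "0 0 0 0 0.96 0 0.34" --pt "0 0 0 0 0.96 0 0.34" --pt "0 0 0 0 0 0 0.34"

```text
time_s: 18.55
tcp_pos: [0.494, -0.2947, 0.2074]
tcp_rot: [3.14, -0.026, 0.001]
force: [-0.5, 0.7, -0.4]
width: 0.339
grasp_force: 0.0
```

```bash
python3 - <<'E'
from h import *
t=cam("top");s=cam("side")
A=cv2.resize(t["pixels"][165:272,260:380],None,fx=3.3,fy=3.3,interpolation=cv2.INTER_CUBIC)
B=cv2.resize(s["pixels"][170:277,280:400],None,fx=3.3,fy=3.3,interpolation=cv2.INTER_CUBIC)
cv2.imwrite("pics/p8.png",np.hstack([A,B])[:,:,::-1])
# lever/pawl region compared with the first side picture
a=cv2.imread("pics/side0.png")[:,:,::-1].astype(int)
for n,im in(("0",a),("1",s["pixels"].astype(int))):
    w=im[190:225,335:360];m=(w.max(2)<105).astype(np.uint8);k=cv2.connectedComponentsWithStats(m)
    print(n,k[2][1:].tolist(),k[3][1:].round(2).tolist())
d=np.abs(s["pixels"].astype(int)-a).max(2)[193:222,332:356];print((d>40).sum())
E
```

```text
0 [[0, 5, 19, 8, 86], [0, 19, 15, 11, 71], [0, 29, 3, 1, 3], [8, 31, 1, 1, 1], [15, 34, 1, 1, 1]] [[10.21, 8.79], [7.86, 22.99], [1.0, 29.0], [8.0, 31.0], [15.0, 34.0]]
1 [[0, 5, 19, 28, 255], [1, 19, 2, 2, 3]] [[9.07, 17.66], [1.67, 19.33]]
190
```

View pics/p8.png

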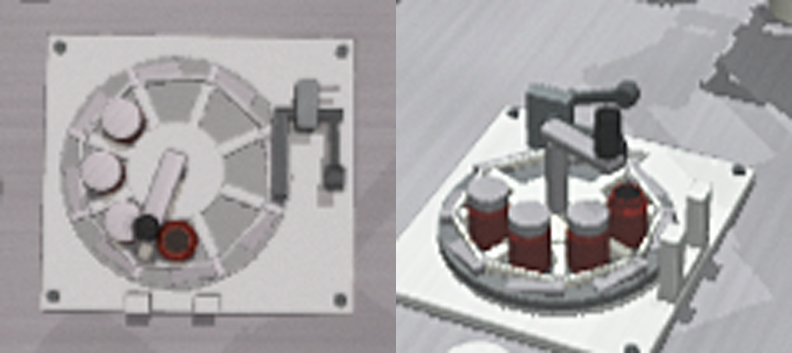

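The jar (177,240) is at the fork, the jars are standing, and the lever is back over at (627,93). I'll compare the pad's position with the first picture.

```bash
python3 - <<'E'
from h import *
s=cam("side")["pixels"].astype(int);t=cam("top")["pixels"].astype(int)
for im in(cv2.imread("pics/side0.png")[:,:,::-1].astype(int),s):
    w=np.clip(125-im[190:206,343:358].max(2),0,None);yy,xx=np.mgrid[190:206,343:358];print("side pad",(w*xx).sum()/w.sum(),(w*yy).sum()/w.sum(),w.sum())
for im in(cv2.imread("pics/top0.png")[:,:,::-1].astype(int),t):
    w=np.clip(120-im[212:226,354:368].max(2),0,None);yy,xx=np.mgrid[212:226,354:368];print("top pad",(w*xx).sum()/w.sum(),(w*yy).sum()/w.sum())
a=cv2.imread("pics/top0.png")[:,:,::-1].astype(int);m=(np.abs(t-a).max(2)>40)
for n,(x,y) in dict(carton=(273,145),tin=(249,222),tape=(471,191),jug=(482,248),gun=(180,195)).items(): print(n,m[y-15:y+15,x-18:x+18].sum())
print(bot.read_state()["time_s"])
E
```

```text
side pad 348.3192219679634 198.8412471395881 3496
side pad 347.34412684234036 200.3472532380527 4478
top pad 360.62235979606703 217.61398397669336
top pad 360.6290622098422 217.71123491179202
carton 0
tin 0
tape 302
jug 393
gun 0
18.75
```

```bash
python3 - <<'E'
from h import *
s=cam("side")["pixels"].astype(int)
for im in(cv2.imread("pics/side0.png")[:,:,::-1].astype(int),s):
    print(im[192:206,350].max(-1),im[192:206,352].max(-1))
E
```

```text
[181 187 141  93  96  84  67  56  56  49  82 160 182 178] [184 187 162 106  77  71  65  52  52 104 169 181 177 180]
[177 185 145 104 101  92  70  62  61  55  86 159 180 179] [180 182 163 111  83  79  68  57  53 103 163 179 174 177]
```

The pad profiles match to well under a pixel, so the pawl is fully home. The tape and mug areas only differ through the arm's shadow and occlusion, as nothing was moved there.

```bash
python3 -c "
from cell import bot
print(bot.sign_off())"
```

```text
the job is handed in; nothing more can be done
None
```

The job is handed in at about 19 s: the lidless jar is at the forked station, about 0.03 rad past the notch middle (well inside the notch). The pawl is back down and fully home, the jars are standing and the gripper is clear. The carton, tin and heat gun are unmoved; the tape and mug couldn't be confirmed by picture comparison because of the arm's shadow, but the arm never went near them below 0.2 m.

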